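# Latch the drilling jig shut on a board

## Robot

A 6-joint arm with a two-finger parallel gripper is mounted at the origin on the work surface. World frame = base frame: x ahead of the robot, y to its left, z up, the work surface at z = 0. Lengths are in m, angles in rad, forces in N, time in s.
With the tool pointing down it reaches from about 0.425 to 1.125 m from the base axis. Payload 14.9 kg.
Tool frame: the origin (TCP) lies between the finger pads; the fingertips stand 19 mm ahead of it and the grasp point (between the pads) is the TCP; z points along the fingers, y is the direction in which the jaws open and shut (so a half turn about z gives the same grasp; the last joint's range is limited). The gripper opens to 91 mm and grips with 3 to 60 N. Pads are 32 mm wide; open, the fingers measure 118 mm over their backs; the gripper's body (76 mm by 178 mm) begins 60 mm behind the grasp point.
Start: joints at [1.289, 0.379, 1.734, -0, 1.028, -0.033], TCP at [0.172, 0.678, 0.233] pointing down, gripper open.
Joint ranges: [-2.77, 2.77], [-0.74, 2.19], [0, 2.66], [-1.06, 4.2], [0.31, 2.87], [-3.08, 3.08]. Speed limits (rad/s): [1.89, 1.89, 2.39, 3.14, 3.14, 3.14].

## Interface

Orientations are given as a 3x3 rotation matrix whose columns are the frame's x, y, z axes.
In Python, from plant import observe, grab_frame, sign_off, recognise, cut_out, landmark_of gives the robot as it stands.
- The arm moves only by the shell command python3 -m inch 'ROWS' [FORCE]. ROWS is JSON, a list of rows, each a list of 3 entries, a list of its own where there are three numbers: the shift along the world's x, y, z in mm, then the turn about the world's z in rad, then the closure in counts, from 0 (fully open) to 255 (shut). A call has exactly 10 rows; each row is the pose to reach, as a shift and turn from the pose measured when the call began; what a row does not reach only later rows make up. A row lasts 1/12 s, in which the tool goes at most 41.7 mm and 7.16 degrees, less where a joint would pass 70% of its speed; a pose out of reach is approached as far as the arm can. A call with a gripper value outside its range is refused whole. The fingers move at their own pace and stop on an object; FORCE is the grip in N (left out, the last holds). Time passes only in rows, so rows that repeat a pose let the fingers close, or fill a call up. It gives the time, the measured TCP pose, the force and the opening at its end, in the units of the state.
- observe(): the state, without advancing time (a new reading comes with each control period).
- grab_frame(name): name is "scene" or "side" or "wrist"; returns a dict with "frame" (400x640x3 uint8, red, green, blue), "depth" (400x640 float32, m along the optical axis (not along the pixel's ray), 0 where there is no reading), "intrinsics" (3x3 intrinsics, pixels), "R" (3x3) and "t" (3): a world point X has camera coordinates R X + t. Camera axes: x right, y down, z forward; pixel columns grow to the right and rows downward; lengths in m; the calibration is good to about 2 mm. The wrist camera is an equidistant fisheye: a pixel r from the principal point sees the ray r / f radians off the axis. A picture is of the moment at which its call begins.
- sign_off(): hands the job in, once; it reports no verdict.
Trained networks look in the newest picture that a camera, given by its name, has taken for a name from the list of things; names that differ only in an ending like _2 or _b are one class to them, and where a whole thing is asked for, a point or a joint stands for the part that bears it (a point fixed in the world has none). Each returns a list of dicts, best first, with "conf" (0 to 1); they miss things now and then, are a little off and sometimes report something else, mostly with a low value. They report only what shows in the picture. A call takes as long as a camera call. They do not tell look-alikes from the thing itself.
- recognise(camera, thing): "position" ([x, y, z] in m, in the coordinates of the camera as it stood for that picture, good to about 4 mm: the middle of the surface that is visible of it).
- cut_out(camera, thing): "pixels" (400x640 bool, what is visible of it).
- landmark_of(camera, thing): "position" ([x, y, z] in m, in the coordinates of the camera as it stood for that picture, good to about 4 mm: a listed point, or the origin of a listed thing).
The state is a dict: "t": time; "q": joint angles; "qvel": joint speeds; "joint_efforts": joint torques, N m; "tool_pos": TCP position; "tool_rot": TCP orientation; "ft_force": force on the tool from outside, world axes, zero at the start; "ft_torque": the same for the moment, N m; "width": finger opening in m.
Only numpy, scipy, OpenCV 4.12 (cv2) and the standard library are available. Lean on these libraries where they do the work, as an engineer would, in place of code of your own. Each camera call takes 0.05 s, during which the arm holds its last target. There are 200 camera calls.

## Task

The board in the drilling jig is still loose. Draw the latch's bail outward over the keeper on the sliding jaw, drop its crossbar down behind the keeper's hook, then push the lever over past centre until it lies down on its stop, hold it firmly down there with about 10 N for half a second, and let go. Work gently: never load the lever's handle with more than 20 N, and leave the board in its place and the things round the jig alone.

Things in the scene. Friction and masses are not known exactly. Their poses are not given: they have to be found in the camera images.
- pivot (a point): The lever's hinge point, mid-width, 62 mm over the bench. Its axes serve as the jig's: x is the clamping line from latch to jaw and pull tab, z up, the hinge axis is y. The jig, fixed, is a 320 x 150 x 15 mm plywood base; along x from here: wooden latch block with fence -50 to +50 mm (50 mm over the bench), board 50 to 135, jaw 139 to 188.
- lever (a joint): Lever angle, rad: 0 = open (handle leans 65 deg above +x of pivot, to the jaw), grows as it swings up and over, away from the jaw; upright 0.44, starts 0.76 to 0.92, latch centre near 1.8. A firm rubber-topped stop screw under the handle, set anew each time, ends it between 1.88 and 2.05. It stays where it is left (0.17 N m friction), even past centre. It resists with up to 6 N at press_face.
- press_face (a point): Mid-point of the handle's pressing face, 65 mm from the hinge axis: the face towards the jaw when upright, on top when closed (then 62 to 73 mm over the bench). The handle is a steel strip 30 mm wide, 6 mm thick, 12 to 87 mm from the hinge axis, its end 10 mm round. The point's x axis runs out along the handle, -z out of the face.
- crossbar (a point): Centre of the bail's crossbar: steel, 10 mm round, 56 mm long along y. The bail's two rods, 48 mm apart, are sprung lengthwise (3 N per mm, 30 mm at most) and hinge freely on a pin on the lever, 28 mm from its hinge axis, 0.21 rad ahead of the handle in the closing sense; 170 mm from pin to crossbar. Let go, it drops by its weight; at the start it lies on the keeper's lip.
- tab (a point): Centre of the bail's pull tab, a black block 34 mm long (along the bail), 14 wide (y), 16 high, 34 mm outward of the crossbar's centre and 10 mm up in the bail's own axes (it slopes down outward by up to 0.2 rad); free space beneath, down to the base. Grasp it across its width from above. Pulled outward it swings the lever towards 0; at 0 the hooked crossbar is 173 mm from pivot along x.
- keeper (a point): Seat of the crossbar's centre in the keeper, a steel hook 30 mm wide on the jaw, open outward (+x); axes as pivot's. From here: upright's outer face 5 mm inward, lip's tip 4 mm outward, lip's underside 7.5 mm and top 12.5 mm up, a plate 5 mm down that runs 33 mm outward. To go down past the lip the crossbar must be 10 mm or more outward of here.
- jaw: Wooden sliding jaw, 49 mm (x) by 90 by 35 mm high, its origin at the centre of its underside, 15 mm over the bench. It slides 20 mm towards the latch (1.5 N friction); the latch draws it about 4 mm, on to the board.
- board: Loose light wooden board to be clamped, 85 x 120 x 28 mm, under the bail between fence and jaw; origin at the centre of its underside.
- glue_bottle: Bystander: glue bottle, 54 mm across, 120 mm tall, standing; origin at the centre of its underside.
- bench_brush: Bystander: bench brush lying on the bench.
- offcut: Bystander: wooden offcut 70 x 45 x 20 mm on the bench; origin at the centre of its underside.
Things that resemble listed ones, but are neither listed nor needed, are in the scene too. What is shaped like the board but green or white is not meant.

How it is judged:
By the outcome, as a careful person would: the job done as asked, in the order asked, and still so for the second after the job is handed in, with the robot touching nothing.
It also fails if it takes over 51 s, if anything falls off the work surface, if the arm or the gripper's body presses on something with over 40 N, if the wrist force passes 120 N, or if a joint passes its speed limit or range.

## Working session

There is one attempt and no reset: what is moved stays moved. The work goes in short steps, Python scripts to look and compute and a shell command to move; the robot and the scene stay as the last step left them, time stands still between calls to the robot, and variables do not carry over. Pictures are saved under pics/ and viewed, about 8 in all and at most 12, crops included, and the job is handed in when it is done.

```bash
ls; mkdir -p pics; cat > h.py <<'E'
import numpy as np, cv2
from plant import *
def w(f,p): return f["R"].T@(np.array(p)-f["t"])
def save(f,n,crop=None,s=1):
    im=f["frame"][:,:,::-1]
    if crop: im=im[crop[1]:crop[3],crop[0]:crop[2]]
    cv2.imwrite("pics/"+n+".png",cv2.resize(im,None,fx=s,fy=s,interpolation=cv2.INTER_CUBIC))
def pix(f,X):
    c=f["R"]@np.array(X)+f["t"]; return (f["intrinsics"]@c/c[2])[:2]
E
python3 - <<'E'
from h import *
np.set_printoptions(precision=4,suppress=True)
s=observe(); print(s["t"],s["tool_pos"],s["tool_rot"],s["ft_force"],s["width"])
ims=[]
for c in ["scene","side"]:
    f=grab_frame(c); ims.append(f["frame"])
    for n in ["pivot","press_face","crossbar","tab","keeper","jaw","board","glue_bottle","offcut"]:
        print(c,n,[(np.round(w(f,d["position"]),4).tolist(),round(d["conf"],2)) for d in landmark_of(c,n)[:3]])
    save(f,c)
E
```

```text
pics
0.0 [0.1723 0.6781 0.2323] [[-0.9692  0.2462 -0.0003]
 [ 0.2462  0.9692 -0.0011]
 [ 0.     -0.0011 -1.    ]] [ 0.7766 -0.017   0.1455] 0.09114863766585458
scene pivot [([0.6093, -0.021, 0.0627], 0.85)]
scene press_face [([0.6169, -0.0389, 0.1228], 0.84), ([0.4986, 0.2545, 0.0023], 0.42), ([0.5535, 0.121, 0.0742], 0.17)]
scene crossbar [([0.5536, 0.1212, 0.0771], 0.62)]
scene tab [([0.5375, 0.1485, 0.0831], 0.56)]
scene keeper [([0.5554, 0.1198, 0.0594], 0.74)]
scene jaw [([0.5452, 0.1282, 0.0135], 0.67)]
scene board [([0.5797, 0.0677, 0.0186], 0.9), ([0.348, 0.0194, 0.0011], 0.69), ([0.6488, 0.3442, -0.0014], 0.66)]
scene glue_bottle [([0.4953, 0.2549, 0.0017], 0.97)]
scene offcut [([0.6758, -0.2179, 0.0016], 0.72), ([0.5533, 0.121, 0.0605], 0.35)]
side pivot [([0.6117, -0.023, 0.0612], 0.95)]
side press_face [([0.6214, -0.0373, 0.1246], 0.86)]
side crossbar [([0.552, 0.1252, 0.0775], 0.78), ([0.4915, 0.2567, -0.003], 0.32)]
side tab [([0.5356, 0.1548, 0.0862], 0.81)]
side keeper [([0.5474, 0.1222, 0.0597], 0.67), ([0.6199, -0.0381, 0.1277], 0.51)]
side jaw [([0.5479, 0.1295, 0.0138], 0.84), ([0.6067, -0.0236, 0.0634], 0.56)]
side board [([0.5797, 0.0682, 0.0131], 0.92), ([0.6501, 0.3477, -0.0011], 0.9), ([0.352, 0.0276, -0.0031], 0.67)]
side glue_bottle [([0.4952, 0.2582, 0.0012], 0.56), ([0.5787, 0.07, 0.0142], 0.48)]
side offcut [([0.6745, -0.2219, -0.0003], 0.55)]
```

View pics/scene.png

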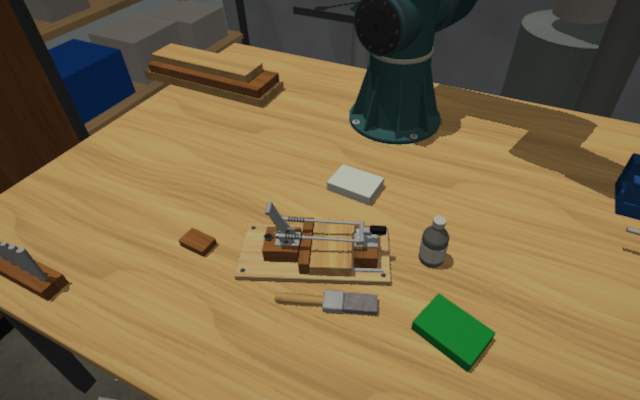

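View pics/side.png

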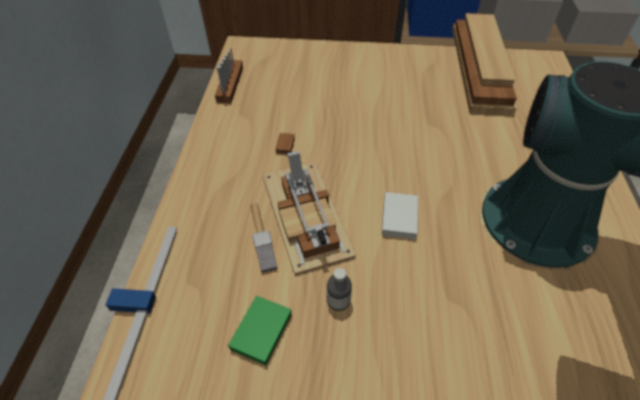

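The board is between fence and jaw (scene ~(335,248)). The black tab is at (378,230), with the bottle outward of it at (434,243). The points the networks found fit the given sizes: the axis runs at about 113°, tab 189 mm from the pivot. I'll move above the tab now.

```bash
python3 -m inch '[[[24,-35,0],-0.1,0],[[48,-70,0],-0.2,0],[[72,-105,0],-0.3,0],[[96,-140,0],-0.4,0],[[120,-175,0],-0.5,0],[[144,-210,0],-0.6,0],[[168,-245,0],-0.7,0],[[192,-280,0],-0.8,0],[[216,-315,0],-0.9,0],[[230,-335,0],-0.92,0]]'
python3 -m inch '[[[24,-34,-5],0,0],[[48,-68,-10],0,0],[[72,-102,-15],0,0],[[96,-136,-20],0,0],[[110,-160,-25],0,0],[[122,-175,-30],0,0],[[130,-187,-35],0,0],[[132,-190,-40],0,0],[[132,-190,-40],0,0],[[132,-190,-40],0,0]]'
cat > look.py <<'E'
from h import *
import sys
np.set_printoptions(precision=4,suppress=True)
s=observe(); print(s["t"],s["tool_pos"],s["tool_rot"][:,1],s["ft_force"],s["width"])
P=np.array([0.6105,-0.022]); a=np.radians(113.0); u=np.array([np.cos(a),np.sin(a)]); v=np.array([-u[1],u[0]])
T=s["tool_pos"]; print("tool jig",(T[:2]-P)@u,(T[:2]-P)@v)
for c in sys.argv[2].split(","):
    f=grab_frame(c)
    for n in sys.argv[3].split(","):
        for d in landmark_of(c,n)[:2]:
            X=w(f,d["position"]); print(c,n,X,"jig",(X[:2]-P)@u*1e3,(X[:2]-P)@v*1e3,X[2]*1e3,round(d["conf"],2))
    save(f,sys.argv[1]+c)
E
python3 look.py a wrist,scene,side pivot,tab,crossbar,keeper,press_face,jaw,board
```

```text
t: 1.83
tool_pos: [0.4035, 0.3411, 0.2332]
tool_rot: [[-0.385, 0.923, 0.0], [0.923, 0.385, 0.0], [-0.0, 0.0, -1.0]]
ft_force: [0.7, 0.1, -0.3]
width: 0.0914
t: 2.67
tool_pos: [0.5349, 0.1517, 0.1929]
tool_rot: [[-0.385, 0.923, -0.0], [0.923, 0.385, 0.0], [0.0, -0.0, -1.0]]
ft_force: [-0.4, -0.3, 0.8]
width: 0.0908
2.6667 [0.5349 0.1517 0.1929] [ 0.9228  0.3852 -0.0003] [-0.3812 -0.344   0.8004] 0.09084012991919356
tool jig 0.18939434895178497 0.0017173821975090978
wrist tab [0.5387 0.1513 0.0827] jig 187.5645954891293 -1.6361496353556344 82.65664990957325 0.7
wrist tab [0.5456 0.1288 0.0168] jig 164.14366389116103 0.782026946402994 16.830725038723674 0.41
wrist crossbar [0.5447 0.1155 0.0737] jig 152.2618070676154 6.82800724681789 73.73694263075625 0.82
wrist keeper [0.5531 0.1201 0.0573] jig 153.22195449153455 -2.6674863893256267 57.34994420119941 0.93
wrist jaw [0.5478 0.1225 0.0151] jig 157.51139639093572 1.2316342173137147 15.139311101392211 0.74
wrist board [ 0.6472  0.3446 -0.0046] jig 323.11772412944816 -177.06702360814697 -4.62512237401314 0.88
wrist board [0.575  0.0678 0.01
[... 1105 characters left out ...]
5369 0.1537 0.0874] jig 190.48175300080243 -0.9182594341212006 87.44543648444795 0.86
side crossbar [0.5556 0.1239 0.0702] jig 155.78165586440267 -6.4962962462108935 70.15703678848455 0.66
side keeper [0.5471 0.1221 0.0619] jig 157.35920144482492 2.030806763789174 61.895689186637796 0.85
side press_face [ 0.6142 -0.0395  0.1256] jig -17.58371334423006 3.4143209177078613 125.63431525980754 0.67
side jaw [0.5455 0.1252 0.0134] jig 160.90037669320043 2.3114354925100424 13.36115173775604 0.92
side board [ 0.6476  0.3454 -0.0003] jig 323.6734951098537 -177.70582700314853 -0.30292980793705 0.88
side board [ 0.3494  0.0269 -0.0004] jig 147.05343937142695 221.18457853010105 -0.44535338313184836 0.83
```

View pics/awrist.png

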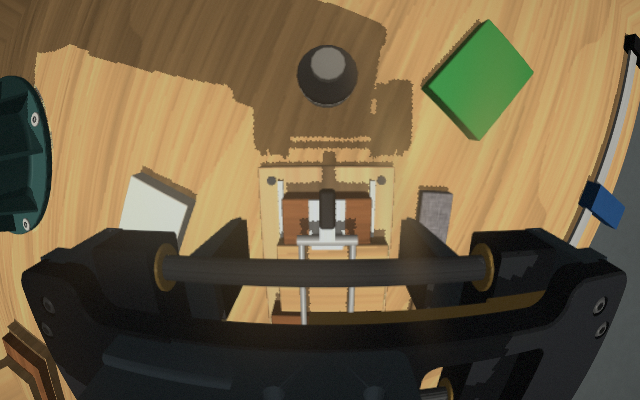

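The wrist view shows the tab at (327,208), centred between the fingers (~(240..405, 250)), with the jig square to the tool and the bottle well outward at (327,75). I'll descend with the TCP 10 mm above the tab's middle and grip.

```bash
python3 -m inch '[[[1,4,-30],0,0],[[1,4,-60],0,0],[[1,4,-85],0,0],[[1,4,-95],0,0],[[1,4,-99],0,0],[[1,4,-99],0,0],[[1,4,-99],0,150],[[1,4,-99],0,255],[[1,4,-99],0,255],[[1,4,-99],0,255]]' 20
python3 -m inch '[[[0,0,0],0,255],[[0,0,0],0,255],[[0,0,0],0,255],[[0,0,0],0,255],[[0,0,0],0,255],[[0,0,0],0,255],[[0,0,1],0,255],[[0,0,2],0,255],[[0,0,3],0,255],[[0,0,3],0,255]]'
python3 look.py b wrist,scene,side tab,crossbar,keeper,press_face
```

```text
t: 4.7
tool_pos: [0.537, 0.1552, 0.0951]
tool_rot: [[-0.385, 0.923, 0.002], [0.923, 0.385, 0.0], [-0.0, 0.002, -1.0]]
ft_force: [0.6, 0.1, -0.9]
width: 0.0674
t: 5.53
tool_pos: [0.537, 0.1552, 0.0983]
tool_rot: [[-0.385, 0.923, 0.002], [0.923, 0.385, 0.0], [-0.0, 0.002, -1.0]]
ft_force: [0.9, -0.8, -1.3]
width: 0.0139
5.5333 [0.537  0.1552 0.0983] [0.9229 0.385  0.0019] [ 0.8907 -0.8495 -1.2919] 0.013934961540305307
tool jig 0.191822868357345 -0.0015864411657119757
wrist tab [0.5368 0.1535 0.0854] jig 190.35499548431778 -0.7373204106066401 85.4407366710553 0.67
wrist tab [0.5795 0.0675 0.0173] jig 94.5426783341446 -6.417773166517953 17.30277119803497 0.41
wrist crossbar [0.548  0.1218 0.0779] jig 156.8086416749929 1.3041083141518446 77.91978494528784 0.92
wrist crossbar [0.6921 0.1066 0.001 ] jig 86.49430679849203 -125.38494275769213 1.0495784320287767 0.72
scene tab [0.5778 0.0653 0.019 ] jig 93.13565241235537 -3.9926920841734375 18.987310520204563 0.45
scene crossbar [0.5551 0.1223 0.0767] jig 154.4495818850174 -5.40999022415549 76.71358979233362 0.81
scene keeper [0.5521 0.1211 0.06  ] jig 154.53880988837577 -2.1177669057948396 59.98178463014444 0.86
scene press_face [ 0.6178 -0.0393  0.1242] jig -18.73291106003269 0.03041522754289494 124.21344374851776 0.82
scene press_face [0.5536 0.1218 0.0777] jig 154.57903760177908 -3.807494868020669 77.68582939807098 0.44
side crossbar [0.5521 0.1239 0.0767] jig 157.18129585689582 -3.231787079737997 76.66503093364376 0.51
side keeper [0.5499 0.1239 0.061 ] jig 157.95154660350244 -1.2364467694872936 61.010148920877214 0.58
side press_face [ 0.6166 -0.0371  0.1261] jig -16.296058745812942 0.316775536116218 126.07834030882503 0.56
```

```bash
python3 -m inch '[[[-1,2,0],0,255],[[-2,4,0],0,255],[[-3,6,0],0,255],[[-3.5,8,0],0,255],[[-4,10,0],0,255],[[-5,12,0],0,255],[[-6,13.5,0],0,255],[[-6.2,14.7,0],0,255],[[-6.2,14.7,0],0,255],[[-6.2,14.7,0],0,255]]'
python3 look.py c wrist,scene,side tab,crossbar,keeper,press_face,jaw
```

```text
t: 7.12
tool_pos: [0.5311, 0.1697, 0.0983]
tool_rot: [[-0.385, 0.923, 0.003], [0.923, 0.385, -0.0], [-0.001, 0.002, -1.0]]
ft_force: [1.8, -5.7, 1.3]
width: 0.014
7.1167 [0.5311 0.1697 0.0983] [0.9228 0.3854 0.0024] [ 1.7582 -5.7361  1.3405] 0.013972915782448742
tool jig 0.20749980355134 -0.0018420185382067675
wrist tab [0.535  0.1653 0.0846] jig 201.9466426102815 -3.6541753407054465 84.61541856254357 0.86
wrist crossbar [0.5431 0.1314 0.0798] jig 167.57245678115763 2.083082447774726 79.8144580697476 0.69
wrist crossbar [0.5327 0.1676 0.0836] jig 204.90495701415145 -2.4771987812108116 83.63914909858627 0.55
wrist keeper [0.5537 0.1192 0.0604] jig 152.1441262459073 -2.843610031931719 60.37263927351695 0.52
wrist keeper [0.6903 0.1045 0.0017] jig 85.2350894318707 -122.87942626783095 1.7337987904436436 0.27
scene crossbar [0.5467 0.1364 0.0763] jig 170.74730729836017 -3.216619058793333 76.29733352242445 0.59
scene keeper [0.5539 0.1185 0.0595] jig 151.4610111992191 -2.7683042286247774 59.530169284268155 0.64
scene press_face [ 0.6077 -0.0074  0.1273] jig 14.562217779284119 -3.1233726252287712 127.2823226566866 0.57
scene jaw [0.5449 0.1255 0.0146] jig 161.39174985435997 2.778290600188069 14.640017629720576 0.82
side tab [0.5288 0.1677 0.0872] jig 206.60646444496936 1.1083965475207889 87.20806257175387 0.62
side tab [ 0.6053 -0.0091  0.1274] jig 13.96186625362096 -0.24861516709324272 127.44520097522773 0.61
side crossbar [0.5463 0.1365 0.076 ] jig 170.97684926522405 -2.827252620476908 75.9874927212647 0.49
side keeper [0.5477 0.1238 0.0597] jig 158.71352262606874 0.8402426273937026 59.68472306858827 0.93
side press_face [ 0.604  -0.0064  0.1282] jig 16.93997163488604 -0.12542948982601657 128.24876405737874 0.45
side jaw [0.5444 0.1273 0.0131] jig 163.2589962001215 2.553519824432217 13.119678762438337 0.65
side jaw [0.5478 0.1389 0.0779] jig 172.57999625014338 -5.094881351437347 77.86039946834681 0.4
```

```bash
python3 -m inch '[[[0,0,-2],0,255],[[0,0,-4],0,255],[[0,0,-6],0,255],[[0,0,-8],0,255],[[0,0,-10],0,255],[[0,0,-12],0,255],[[0,0,-14],0,255],[[0,0,-16],0,255],[[0,0,-16],0,255],[[0,0,-16],0,255]]'
python3 look.py d scene,side,wrist tab,crossbar,keeper,jaw
```

```text
t: 8.85
tool_pos: [0.5311, 0.1696, 0.0821]
tool_rot: [[-0.385, 0.923, 0.003], [0.923, 0.385, -0.0], [-0.001, 0.002, -1.0]]
ft_force: [1.7, -5.5, 0.9]
width: 0.0134
8.85 [0.5311 0.1696 0.0821] [0.9228 0.3854 0.0022] [ 1.6515 -5.5485  0.936 ] 0.013384988121457045
tool jig 0.20739049607910107 -0.0018219577029814573
scene crossbar [0.5471 0.1345 0.0625] jig 168.85270291727562 -2.8307068383312077 62.48062096128042 0.78
scene keeper [0.5557 0.1202 0.0579] jig 152.2647459523052 -5.147682514352645 57.94506063812157 0.74
scene jaw [0.5474 0.1318 0.0131] jig 166.2378244684058 -2.0005942336742284 13.09799928359686 0.75
side tab [0.5303 0.1701 0.0741] jig 208.2020648638265 -1.2291383032225742 74.11149851376894 0.46
side crossbar [0.5476 0.1396 0.063 ] jig 173.36458262725046 -5.229301771559421 63.026439937341266 0.66
side keeper [0.5502 0.1261 0.0578] jig 159.84975694707174 -2.3952568679052577 57.848826943069405 0.78
side jaw [0.5503 0.1269 0.0122] jig 160.59318880951605 -2.757720252109757 12.153138641425297 0.74
wrist tab [0.5329 0.1685 0.0698] jig 205.6634962654419 -3.0173005150261147 69.77900884476405 0.64
wrist crossbar [0.5426 0.1293 0.0654] jig 165.81532503022711 3.3600303129720483 65.37413646077052 0.6
wrist keeper [0.5514 0.1188 0.0616] jig 152.7002237328165 -0.6534942245454693 61.555008452258114 0.4
wrist jaw [0.5434 0.1322 0.0665] jig 168.1660987667162 1.5453604273541826 66.5190539451618 0.59
```

No upward force, so the crossbar passed the lip (z ~63). I'll lower the last bit and check for seating contact.

```bash
python3 -m inch '[[[0,0,-1],0,255],[[0,0,-2],0,255],[[0,0,-3],0,255],[[0,0,-4],0,255],[[0,0,-4],0,255],[[1,-2,-4],0,255],[[2,-4,-4],0,255],[[2.7,-6.4,-4],0,255],[[3.1,-7.4,-4],0,255],[[3.1,-7.4,-4],0,255]]'
python3 - <<'E'
from h import *
f=grab_frame("wrist"); save(f,"e",(220,140,440,300),3)
E
```

```text
t: 10.43
tool_pos: [0.534, 0.1625, 0.078]
tool_rot: [[-0.385, 0.923, 0.002], [0.923, 0.385, 0.0], [-0.0, 0.002, -1.0]]
ft_force: [-1.9, 2.6, 0.3]
width: 0.014
```

View pics/e.png

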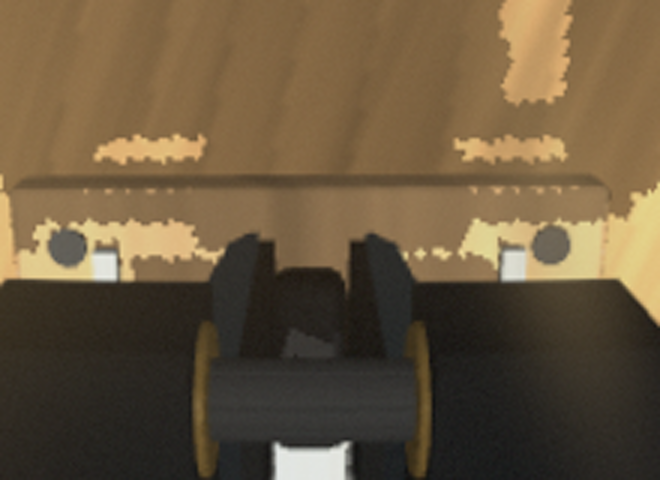

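The crop shows the tab held between the fingers at (310,310); the crossbar is hidden. I'll release, rise and check the hook.

```bash
python3 -m inch '[[[0,0,0],0,120],[[0,0,0],0,120],[[0,0,0],0,120],[[0,0,0],0,120],[[0,0,10],0,120],[[0,0,35],0,120],[[0,0,70],0,120],[[0,0,105],0,120],[[0,0,105],0,120],[[0,0,105],0,120]]'
python3 look.py f scene,side,wrist pivot,tab,crossbar,keeper,press_face,jaw
python3 - <<'E'
import cv2,numpy as np
a=cv2.imread("pics/fscene.png")[180:300,220:420];b=cv2.imread("pics/fwrist.png")[150:330,220:440]
r=lambda i,s:cv2.resize(i,s,interpolation=cv2.INTER_CUBIC)
cv2.imwrite("pics/f.png",np.hstack([r(a,(440,264+96)),r(b,(360,360))]))
E
```

```text
t: 11.32
tool_pos: [0.5352, 0.1628, 0.1858]
tool_rot: [[-0.385, 0.923, 0.006], [0.923, 0.385, 0.001], [-0.001, 0.006, -1.0]]
ft_force: [-0.6, -0.2, -0.8]
width: 0.0488
11.3167 [0.5352 0.1628 0.1858] [0.9229 0.385  0.0064] [-0.5765 -0.1954 -0.7529] 0.048818094367135315
tool jig 0.19951876066043772 -0.002868870556708856
scene pivot [ 0.6086 -0.0199  0.064 ] jig 2.6818928102678896 0.8766599132717926 63.983052373992834 0.94
scene tab [0.5375 0.1569 0.0582] jig 193.20360868033313 -2.6762130076391584 58.212187973055016 0.72
scene tab [0.5817 0.0647 0.0196] jig 91.02928679317405 -7.318447678178631 19.555266158678126 0.55
scene crossbar [0.55   0.1282 0.0595] jig 161.8902616954755 -2.9692730782248393 59.511578753742796 0.75
scene keeper [0.5523 0.1218 0.0594] jig 155.05706635248555 -2.6348196622339044 59.38674960221154 0.81
scene press_face [ 0.6099 -0.0172  0.1283] jig 4.667145877507964 -1.370490712294001 128.33349203313617 0.63
scene press_face [0.4943 0.2568 0.0041] jig 302.09832874847524 -1.9479075265578307 4.0957439619487115 0.55
scene jaw [0.5434 0.1309 0.0117] jig 166.98917371382908 1
[... 550 characters left out ...]
press_face [ 0.6105 -0.02    0.1308] jig 1.8579314505431004 -0.7360871038749603 130.81375161217724 0.69
side jaw [0.5448 0.1296 0.0107] jig 165.2011606755042 1.2669429670771473 10.67371941267811 0.6
wrist tab [0.5364 0.1593 0.0603] jig 195.87294952173025 -2.639483097587388 60.28834066674508 0.63
wrist tab [0.5518 0.1161 0.0577] jig 150.07673979633773 0.09905954135492584 57.708116063621645 0.44
wrist crossbar [0.542  0.1241 0.06  ] jig 161.24932096917274 5.919016712977555 59.97781394151009 0.83
wrist keeper [0.5541 0.1158 0.0564] jig 148.88563823441592 -1.8940346870697653 56.36318020425592 0.82
wrist jaw [0.5487 0.1279 0.0153] jig 162.10623374626059 -1.6518820183351501 15.327985354015265 0.91
```

View pics/f.png

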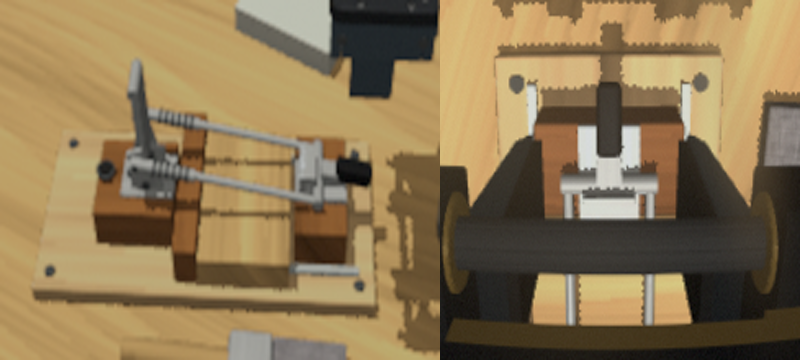

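Scene crop: the crossbar is down behind the hook at the seat (z ≈58 mm, ~5 mm outward), the tab at (352,170) is free, and the handle is about upright. Wrist crop: the tab at (610,110) shows the crossbar below the lip. Next I'll close the fingers and bring them to the jaw side of the handle.

```bash
python3 -m inch '[[[8,-19,0],0,255],[[16,-39,0],0,255],[[24,-58,0],0,255],[[32,-77,0],0,255],[[40,-96,0],0,255],[[48,-115,-5],0,255],[[55,-134,-15],0,255],[[61,-150,-30],0,255],[[63,-154,-43],0,255],[[63,-154,-43],0,255]]' 20
python3 look.py g side,scene press_face,pivot,crossbar
python3 - <<'E'
import cv2,numpy as np
a=cv2.imread("pics/gscene.png")[180:300,220:420];b=cv2.imread("pics/gside.png")[100:280,230:410]
r=lambda i,s:cv2.resize(i,s,interpolation=cv2.INTER_CUBIC)
cv2.imwrite("pics/g.png",np.hstack([r(a,(440,264)),r(b,(264,264))]))
E
```

```text
t: 13.2
tool_pos: [0.5959, 0.0078, 0.1376]
tool_rot: [[-0.384, 0.923, -0.001], [0.923, 0.384, 0.0], [0.001, -0.001, -1.0]]
ft_force: [-1.0, 1.4, -0.3]
width: 0.0004
13.2 [0.5959 0.0078 0.1376] [ 0.9234  0.3838 -0.0009] [-0.9672  1.3615 -0.2547] 0.0003713835245711896
tool jig 0.03310236760277708 0.0017895584086118493
side press_face [ 0.6072 -0.0201  0.1293] jig 3.0313010601437136 2.2582034994024887 129.29144167580085 0.49
side pivot [ 0.6093 -0.0244  0.0614] jig -1.7071578211254188 1.993970786918278 61.37415971823002 0.97
side crossbar [0.5493 0.1285 0.0586] jig 162.46323716208965 -2.46283479081563 58.62674364172363 0.76
scene press_face [ 0.6104 -0.0171  0.1287] jig 4.599883783216549 -1.813995890256941 128.7443192082251 0.64
scene pivot [ 0.6098 -0.0211  0.0636] jig 1.1044886434963725 0.30527720303751377 63.64346749049983 0.98
scene pivot [ 0.612  -0.0182  0.1268] jig 2.9151209118238244 -2.8290842971086407 126.76412487598093 0.39
scene crossbar [0.5499 0.127  0.0577] jig 160.82129195684635 -2.397734524282587 57.71417858147931 0.93
```

View pics/g.png

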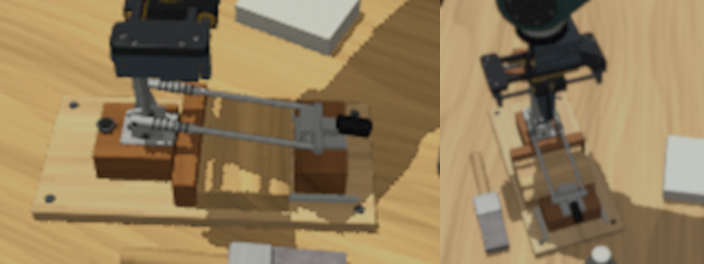

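The gripper stands on the jaw side of the upright handle (scene crop (150,85)) and is not touching it yet. I'll begin the swing along the arc.

```bash
python3 -m inch '[[[3.5,-7,3],0,255],[[6.5,-12.5,6],0,255],[[9,-18,8.5],0,255],[[11.5,-23,8.5],0,255],[[13.8,-28.3,8],0,255],[[16,-33.4,6.5],0,255],[[18,-38.3,4.5],0,255],[[20,-43,2],0,255],[[20,-43,2],0,255],[[20,-43,2],0,255]]'
python3 look.py i scene,side press_face,crossbar,keeper
```

```text
t: 14.43
tool_pos: [0.6173, -0.0344, 0.1424]
tool_rot: [[-0.385, 0.923, 0.003], [0.923, 0.385, 0.0], [-0.001, 0.003, -1.0]]
ft_force: [0.8, 0.1, -0.5]
width: 0.0006
14.4333 [ 0.6173 -0.0344  0.1424] [0.9228 0.3853 0.0028] [ 0.8486  0.1102 -0.5339] 0.0006037312743912176
tool jig -0.01405518719017543 -0.0014140727014784007
scene press_face [ 0.6238 -0.0474  0.1224] jig -28.550898530055253 -2.3635907625299026 122.43135021618676 0.52
scene press_face [0.5485 0.1249 0.0144] jig 159.45900369386538 -0.3660346392414839 14.361250580412618 0.29
scene crossbar [0.5413 0.1455 0.0619] jig 181.2037408457541 -1.7713295884320737 61.89788437268965 0.62
scene keeper [0.5551 0.1167 0.0603] jig 149.2956964000476 -3.198007480298968 60.26960618893936 0.89
side press_face [ 0.6229 -0.0446  0.1204] jig -25.690491153174925 -2.615112066091303 120.41453638994413 0.75
side crossbar [0.5532 0.1185 0.0573] jig 151.72960563732732 -2.1123586928300946 57.33588315531569 0.89
side keeper [0.549  0.1198 0.0591] jig 154.54753253160598 1.2335929667737553 59.06038178103143 0.65
```

```bash
python3 -m inch '[[[2,-5,-5.6],0,255],[[4,-9.3,-8.9],0,255],[[5.7,-13.3,-12.6],0,255],[[6.5,-15.2,-14.6],0,255],[[7.3,-17.1,-16.7],0,255],[[8,-18.8,-18.8],0,255],[[8.7,-20.5,-21],0,255],[[9.4,-22,-23.4],0,255],[[10,-23.7,-25.8],0,255],[[10,-23.7,-25.8],0,255]]'
python3 look.py j scene,side press_face,crossbar,keeper
```

```text
t: 15.67
tool_pos: [0.6271, -0.0578, 0.1165]
tool_rot: [[-0.386, 0.923, 0.003], [0.923, 0.386, 0.0], [-0.001, 0.003, -1.0]]
ft_force: [0.7, 0.1, 2.5]
width: 0.0003
15.6667 [ 0.6271 -0.0578  0.1165] [0.9226 0.3859 0.0027] [0.6851 0.1287 2.5342] 0.0002992529893505341
tool jig -0.039465357185236305 -0.0013327544803312826
scene press_face [ 0.6311 -0.0734  0.0964] jig -55.39987867976078 1.111143267471068 96.44753817211836 0.67
scene crossbar [0.5554 0.1156 0.0585] jig 148.15035984905674 -3.055417384013184 58.4591166834725 0.72
scene keeper [0.5553 0.119  0.0586] jig 151.32916340845873 -4.302667704675657 58.63108926367319 0.72
scene keeper [0.5529 0.1157 0.0572] jig 149.29804457202516 -0.7492171598529672 57.16905455212079 0.6
side press_face [ 0.6293 -0.0711  0.1001] jig -52.48559362986067 1.8997711938987167 100.09562125127174 0.52
side press_face [ 0.6081 -0.0235  0.0654] jig -0.49217977254179274 2.8054642603683453 65.35854256680376 0.31
side crossbar [0.5543 0.1193 0.0589] jig 152.01082062774756 -3.495226363211559 58.94479431985427 0.77
side keeper [0.5499 0.1202 0.056 ] jig 154.60080822969616 0.1853308831073364 55.96226811237108 0.72
```

```bash
python3 -m inch '[[[0.6,-1.4,-2.4],0,255],[[1.2,-2.8,-4.9],0,255],[[1.7,-4,-7.5],0,255],[[2.2,-5,-10.1],0,255],[[2.6,-6,-12.8],0,255],[[2.9,-6.9,-15.5],0,255],[[3.1,-7.4,-17],0,255],[[3.3,-7.8,-18.8],0,255],[[3.3,-7.8,-18.8],0,255],[[3.3,-7.8,-18.8],0,255]]'
```

```text
t: 16.9
tool_pos: [0.6301, -0.0654, 0.0978]
tool_rot: [[-0.386, 0.922, 0.002], [0.922, 0.386, 0.0], [-0.001, 0.002, -1.0]]
ft_force: [-0.6, -0.8, -0.3]
width: 0.0011
```

```bash
python3 look.py k scene,side press_face,crossbar,jaw
python3 -m inch '[[[0,0,-0.5],0,255],[[0,-0.2,-1],0,255],[[0,-0.2,-1.5],0,255],[[0,-0.4,-2],0,255],[[0,-0.4,-2.5],0,255],[[0,-0.5,-3],0,255],[[0,-0.5,-3.5],0,255],[[0,-0.5,-4],0,255],[[0,-0.5,-4],0,255],[[0,-0.5,-4],0,255]]'
```

```text
16.9 [ 0.6301 -0.0654  0.0978] [0.9225 0.386  0.0023] [-0.5779 -0.7862 -0.2916] 0.0010820448819084368
tool jig -0.047650088969626796 -0.0011164353198414778
scene press_face [ 0.6341 -0.0776  0.0823] jig -60.42215649427796 -0.010630533465613103 82.29238543209674 0.73
scene crossbar [0.5569 0.1165 0.059 ] jig 148.45597607024814 -4.757017433969059 58.96027134556313 0.72
scene jaw [0.5578 0.1159 0.0556] jig 147.52142575197345 -5.328415904403384 55.634595550991754 0.2
side press_face [ 0.6742 -0.2195 -0.0022] jig -206.67026691930164 18.474904697755907 -2.153493522195402 0.54
side press_face [ 0.6346 -0.0787  0.079 ] jig -61.626161014342934 -0.024383060401460068 79.03766175146764 0.44
side crossbar [0.5543 0.1189 0.0582] jig 151.6678248026469 -3.3692900894768547 58.205542049704775 0.81
side crossbar [ 0.611  -0.0236  0.0635] jig -1.6959293793838188 0.17104183145552754 63.46624096556027 0.6
side jaw [0.5461 0.1249 0.0119] jig 160.41700955933044 1.8575545866265784 11.911893880379052 0.77
t: 18.13
tool_pos: [0.6302, -0.0659, 0.094]
tool_rot: [[-0.386, 0.923, 0.003], [0.923, 0.386, 0.0], [-0.001, 0.002, -1.0]]
ft_force: [0.9, 0.5, 1.2]
width: 0.0001
```

```bash
cat > ok.py <<'E'
from plant import observe
import sys
sys.exit(abs(observe()["ft_force"][2])>4.5)
E
python3 -m inch '[[[0,0,-0.3],0,255],[[0,0,-0.6],0,255],[[0,0,-0.9],0,255],[[0,0,-1.2],0,255],[[0,0,-1.5],0,255],[[0,0,-1.5],0,255],[[0,0,-1.5],0,255],[[0,0,-1.5],0,255],[[0,0,-1.5],0,255],[[0,0,-1.5],0,255]]' | grep -E "pos|force" && python3 ok.py &&
python3 -m inch '[[[0,0,-0.3],0,255],[[0,0,-0.6],0,255],[[0,0,-0.9],0,255],[[0,0,-1.2],0,255],[[0,0,-1.2],0,255],[[0,0,-1.2],0,255],[[0,0,-1.2],0,255],[[0,0,-1.2],0,255],[[0,0,-1.2],0,255],[[0,0,-1.2],0,255]]' | grep -E "pos|force" && python3 ok.py &&
python3 -m inch '[[[0,0,-0.3],0,255],[[0,0,-0.6],0,255],[[0,0,-0.9],0,255],[[0,0,-1.2],0,255],[[0,0,-1.2],0,255],[[0,0,-1.2],0,255],[[0,0,-1.2],0,255],[[0,0,-1.2],0,255],[[0,0,-1.2],0,255],[[0,0,-1.2],0,255]]' | grep -E "pos|force" && python3 ok.py &&
python3 -m inch '[[[0,0,-0.3],0,255],[[0,0,-0.6],0,255],[[0,0,-0.9],0,255],[[0,0,-1.2],0,255],[[0,0,-1.2],0,255],[[0,0,-1.2],0,255],[[0,0,-1.2],0,255],[[0,0,-1.2],0,255],[[0,0,-1.2],0,255],[[0,0,-1.2],0,255]]' | grep -E "pos|force"
```

```text
tool_pos: [0.6301, -0.0658, 0.0924]
ft_force: [0.5, 0.4, 1.0]False
```

```bash
sed -i 's/sys.exit(\(.*\))$/sys.exit(int(\1))/' ok.py
python3 -m inch '[[[0,0,-0.3],0,255],[[0,0,-0.6],0,255],[[0,0,-0.9],0,255],[[0,0,-1],0,255],[[0,0,-1],0,255],[[0,0,-1],0,255],[[0,0,-1],0,255],[[0,0,-1],0,255],[[0,0,-1],0,255],[[0,0,-1],0,255]]' | grep -E "pos|force" && python3 ok.py &&
python3 -m inch '[[[0,0,-0.3],0,255],[[0,0,-0.6],0,255],[[0,0,-0.9],0,255],[[0,0,-1],0,255],[[0,0,-1],0,255],[[0,0,-1],0,255],[[0,0,-1],0,255],[[0,0,-1],0,255],[[0,0,-1],0,255],[[0,0,-1],0,255]]' | grep -E "pos|force" && python3 ok.py &&
python3 -m inch '[[[0,0,-0.3],0,255],[[0,0,-0.6],0,255],[[0,0,-0.9],0,255],[[0,0,-1],0,255],[[0,0,-1],0,255],[[0,0,-1],0,255],[[0,0,-1],0,255],[[0,0,-1],0,255],[[0,0,-1],0,255],[[0,0,-1],0,255]]' | grep -E "pos|force" && python3 ok.py &&
python3 -m inch '[[[0,0,-0.3],0,255],[[0,0,-0.6],0,255],[[0,0,-0.9],0,255],[[0,0,-1],0,255],[[0,0,-1],0,255],[[0,0,-1],0,255],[[0,0,-1],0,255],[[0,0,-1],0,255],[[0,0,-1],0,255],[[0,0,-1],0,255]]' | grep -E "pos|force"
```

```text
tool_pos: [0.63, -0.0658, 0.0914]
ft_force: [0.4, -0.5, 1.1]
tool_pos: [0.63, -0.0658, 0.0904]
ft_force: [-0.2, -0.3, 0.9]
tool_pos: [0.63, -0.0658, 0.0894]
ft_force: [0.6, -0.4, 0.2]
tool_pos: [0.6301, -0.0658, 0.0885]
ft_force: [-1.1, -1.4, 4.6]
```

Stop contact is starting at a tip height of about 69.5 mm. I'll use finer steps from here.

```bash
python3 -m inch '[[[0,0,-0.1],0,255],[[0,0,-0.2],0,255],[[0,0,-0.4],0,255],[[0,0,-0.4],0,255],[[0,0,-0.4],0,255],[[0,0,-0.4],0,255],[[0,0,-0.4],0,255],[[0,0,-0.4],0,255],[[0,0,-0.4],0,255],[[0,0,-0.4],0,255]]' | grep -E "t:|pos|force"
```

```text
t: 23.13
tool_pos: [0.6301, -0.0658, 0.0884]
tool_rot: [[-0.386, 0.923, 0.002], [0.923, 0.386, 0.0], [-0.001, 0.002, -1.0]]
ft_force: [-3.1, -0.7, 6.7]
```

```bash
python3 -m inch '[[[0,0,-0.3],0,255],[[0,0,-0.5],0,255],[[0,0,-0.7],0,255],[[0,0,-0.8],0,255],[[0,0,-0.8],0,255],[[0,0,-0.8],0,255],[[0,0,-0.8],0,255],[[0,0,-0.8],0,255],[[0,0,-0.8],0,255],[[0,0,-0.8],0,255]]' | grep -E "t:|pos|force"
```

```text
t: 23.97
tool_pos: [0.6302, -0.0659, 0.0881]
tool_rot: [[-0.386, 0.922, 0.002], [0.923, 0.386, 0.0], [-0.001, 0.002, -1.0]]
ft_force: [-3.8, -0.5, 12.4]
```

```bash
python3 -m inch '[[[0,0,-0.4],0,255],[[0,0,-0.4],0,255],[[0,0,-0.4],0,255],[[0,0,-0.4],0,255],[[0,0,-0.4],0,255],[[0,0,-0.4],0,255],[[0,0,-0.4],0,255],[[0,0,-0.4],0,255],[[0,0,-0.4],0,255],[[0,0,-0.4],0,255]]' | grep -E "t:|pos|force"; python3 look.py l scene,side press_face,crossbar,keeper,jaw,board
```

```text
t: 24.8
tool_pos: [0.6302, -0.0659, 0.0882]
tool_rot: [[-0.386, 0.923, 0.002], [0.923, 0.386, 0.0], [-0.001, 0.002, -1.0]]
ft_force: [-4.6, -0.3, 10.7]
24.8 [ 0.6302 -0.0659  0.0882] [0.9225 0.386  0.0022] [-4.5679 -0.316  10.6878] 0.0001913813319298405
tool jig -0.04808745320041358 -0.0010174187440903804
scene press_face [ 0.6372 -0.0802  0.0703] jig -63.95924490037832 -1.8372137815347538 70.34572902767532 0.74
scene crossbar [0.5555 0.1147 0.0593] jig 147.34891240174096 -2.774118358671966 59.26444447234679 0.97
scene crossbar [0.6928 0.1068 0.0038] jig 86.46458175845596 -126.06360177280246 3.828160671969572 0.56
scene keeper [0.5561 0.1181 0.0589] jig 150.25280760988204 -4.6562092107316015 58.92514129710604 0.93
scene jaw [0.5478 0.124  0.0146] jig 158.90579327562415 0.6570547183978862 14.620569687757733 0.87
scene board [0.3523 0.0199 0.0012] jig 139.45394887880317 221.29098832977436 1.242487286582115 0.85
scene board [0.6497 0.3421 0.0003] jig 319.83393365044213 -178.34302821578805 0.276095314068547 0.72
side press_face [ 0.6342 -0.0779  0.0727] jig -60.75412385710239 0.04922002754061277 72.72068986757905 0.7
side crossbar [0.5542 0.1201 0.0587] jig 152.80398930050313 -3.6620179218541478 58.65658600539267 0.59
side keeper [0.55   0.1163 0.0576] jig 150.9863561776597 1.636840109529478 57.5619109878719 0.89
side jaw [0.5478 0.1244 0.0128] jig 159.28091110788222 0.5495867799657737 12.838446914671078 0.95
side board [ 0.6473  0.3468 -0.0009] jig 325.12670747696103 -177.99309208429125 -0.8908520725625124 0.71
side board [0.5794 0.0677 0.0125] jig 94.67896518059763 -6.450531529603305 12.48218007613556 0.58
```

The hold was about 11–12 N for roughly 0.9 s. I'll let go and check.

```bash
python3 -m inch '[[[0,0,0.5],0,255],[[0,0,2],0,255],[[0,0,5],0,255],[[0,0,15],0,255],[[0,0,40],0,255],[[0,0,75],0,255],[[0,0,110],0,255],[[0,0,140],0,255],[[0,0,150],0,255],[[0,0,150],0,255]]'
python3 look.py m scene,side,wrist press_face,crossbar,keeper,jaw,board,glue_bottle,offcut
python3 - <<'E'
import cv2,numpy as np
a=cv2.imread("pics/mscene.png")[170:310,220:460];b=cv2.imread("pics/mwrist.png")[100:400,200:460]
r=lambda i,s:cv2.resize(i,s,interpolation=cv2.INTER_CUBIC)
cv2.imwrite("pics/m.png",np.hstack([r(a,(514,300)),r(b,(260,300))]))
E
```

```text
t: 26.23
tool_pos: [0.6316, -0.066, 0.2418]
tool_rot: [[-0.386, 0.922, 0.007], [0.923, 0.386, -0.0], [-0.003, 0.007, -1.0]]
ft_force: [-0.9, -0.2, -0.1]
width: 0.0003
26.2333 [ 0.6316 -0.066   0.2418] [0.9225 0.386  0.0066] [-0.9335 -0.1758 -0.1133] 0.0003040675905138442
tool jig -0.04877115302552922 -0.0022085553842273262
scene press_face [ 0.6352 -0.082   0.0704] jig -64.90400664816741 0.7310546887396768 70.38344248029604 0.67
scene crossbar [0.5537 0.1157 0.0572] jig 148.9378439444326 -1.4771989885892203 57.15179289195215 0.85
scene keeper [0.5547 0.1174 0.0599] jig 150.08279140337137 -3.070515225136445 59.90323591091956 0.75
scene jaw [0.5443 0.1224 0.0182] jig 158.75730543360663 4.559980843592338 18.22544402981859 0.77
scene board [ 0.6487  0.3398 -0.002 ] jig 318.0835089549876 -176.51563944008606 -2.029693845412719 0.95
scene board [0.3491 0.0223 0.001 ] jig 142.94532142377605 223.26383313977763 1.0229397795305717 0.9
scene glue_bottle [0.4946 0.2567 0.0003] jig 301.83780342505736 -2.1833140782201688 0.342517308615288 0.57
scene offcut [ 0.6725 -0.218  -0.0036] jig -204.6450081
[... 999 characters left out ...]
[0.5565 0.1176 0.0598] jig 149.5735632664572 -4.880521866629507 59.83963113349436 0.38
wrist press_face [ 0.6373 -0.0786  0.0671] jig -62.580296244889006 -2.5628991172803994 67.12854989641778 0.58
wrist crossbar [0.5491 0.1145 0.0598] jig 149.64705638768373 3.137462508864375 59.84866858551497 0.86
wrist keeper [0.5776 0.065  0.0143] jig 92.94068987818707 -3.6729561307918526 14.34189771300344 0.61
wrist jaw [0.5481 0.1219 0.0165] jig 156.88060790074857 1.2132324254248739 16.540088937899785 0.86
wrist board [0.3499 0.0235 0.0002] jig 143.65018189720342 222.07577725017157 0.22500017621793766 0.87
wrist board [0.5778 0.0669 0.0129] jig 94.61853664391273 -4.686552246595546 12.873070580638457 0.71
```

View pics/m.png

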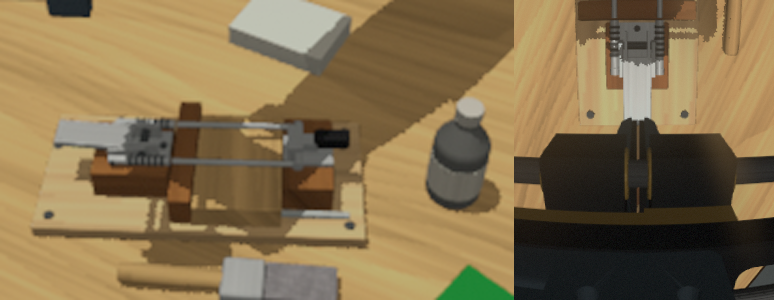

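The handle lies flat (scene crop (90,135)), the crossbar is hooked, and the board, bottle and brush are in place. One doubt remains: did the finger load the handle, or the bracket? I'll take a depth profile along the handle.

```bash
python3 - <<'E'
from h import *
np.set_printoptions(precision=1,suppress=True)
P=np.array([0.6105,-0.022]); a=np.radians(113.0); u=np.array([np.cos(a),np.sin(a)]); v=np.array([-u[1],u[0]])
for c in ["scene","side"]:
    f=grab_frame(c); K=f["intrinsics"]; D=f["depth"]
    jj,ii=np.meshgrid(np.arange(640),np.arange(400))
    C=np.stack([(jj-K[0,2])/K[0,0]*D,(ii-K[1,2])/K[1,1]*D,D],-1)[D>0]
    X=(C-f["t"])@f["R"]; U=(X[:,:2]-P)@u*1e3; V=(X[:,:2]-P)@v*1e3; Z=X[:,2]*1e3
    for lo in range(-105,10,8):
        o=[]
        for b in [(-25,-15),(-12,0),(0,12),(15,25)]:
            m=(U>=lo)&(U<lo+8)&(V>=b[0])&(V<b[1])&(Z<150); o.append((int(m.sum()),round(float(np.median(Z[m])),1) if m.any() else None))
        print(c,lo,o)
E
```

```text
scene -105 [(10, 16.5), (11, 16.5), (19, 16.9), (12, 16.1)]
scene -97 [(14, 16.6), (15, 17.2), (16, 16.8), (12, 16.0)]
scene -89 [(17, 17.1), (26, 18.2), (23, 18.8), (12, 17.4)]
scene -81 [(17, 17.7), (34, 18.2), (33, 69.7), (11, 16.7)]
scene -73 [(14, 16.7), (35, 70.2), (32, 44.0), (15, 16.8)]
scene -65 [(14, 16.3), (29, 69.5), (28, 70.0), (8, 17.2)]
scene -57 [(8, 17.0), (20, 70.1), (17, 70.3), (0, None)]
scene -49 [(14, 52.0), (30, 68.2), (16, 69.8), (0, None)]
scene -41 [(16, 52.0), (24, 68.9), (16, 69.5), (1, 67.3)]
scene -33 [(19, 64.7), (16, 69.1), (14, 68.3), (8, 65.7)]
scene -25 [(26, 64.7), (15, 68.1), (16, 68.4), (7, 67.0)]
scene -17 [(23, 63.7), (10, 67.6), (27, 65.9), (5, 68.2)]
scene -9 [(21, 65.3), (6, 68.7), (19, 65.6), (5, 68.3)]
scene -1 [(20, 66.1), (11, 68.3), (26, 65.8), (11, 68.1)]
scene 7 [(7, 63.5), (8, 65.3), (32, 59.5), (10, 63.0)]
side -105 [(4, 12.9), (3, 13.9), (0, None), (0, None)]
side -97 [(10, 14.8), (4, 13.3), (0, None), (0, None)]
side -89 [(6, 13.1), (5, 14.0), (2, 68.2), (0, None)]
side -81 [(6, 40.1), (12, 68.4), (9, 68.5), (0, None)]
side -73 [(1, 63.5), (8, 69.9), (11, 68.8), (0, None)]
side -65 [(0, None), (16, 68.1), (11, 68.3), (0, None)]
side -57 [(2, 69.3), (9, 67.1), (12, 67.3), (0, None)]
side -49 [(4, 56.1), (11, 67.4), (11, 67.2), (3, 48.3)]
side -41 [(4, 51.6), (12, 66.7), (13, 66.7), (1, 49.2)]
side -33 [(4, 61.4), (8, 67.0), (13, 65.5), (4, 61.9)]
side -25 [(11, 63.6), (13, 65.3), (12, 64.9), (8, 62.8)]
side -17 [(9, 63.8), (20, 63.0), (19, 63.6), (10, 62.7)]
side -9 [(10, 63.4), (3, 49.7), (8, 64.7), (7, 63.6)]
side -1 [(10, 62.2), (18, 61.0), (20, 59.3), (12, 61.0)]
side 7 [(12, 60.4), (12, 50.6), (20, 55.6), (13, 61.2)]
```

```bash
python3 -c "
from plant import *
print(observe()['t']); print(sign_off())"
```

```text
27.5333
the job is handed in; nothing more can be done
None
```

The board is clamped and the job is handed in at 27.5 s, with no verdict reported.

**What I did:** I gripped the tab, drew the bail outward about 16 mm, and lowered the crossbar past the lip to behind the keeper's hook. I then let go and pushed the lever over past centre with closed fingers until it came up stiff on its stop. I held it there at about 12.4 N falling to 10.7 N vertical, for about 0.9 s, and lifted clear.

**Last checks:**
- **Lever:** The handle lies flat, with its face 68–70 mm over the bench at the press point. That matches the 69 mm fingertip height during the hold and puts the lever near 1.94 rad. It was at the same height after I let go.
- **Latch:** The crossbar is in the hook, about 58–60 mm up. The jaw has drawn in by about 4 mm.
- **Surroundings:** The board is in its place, and the bottle and offcut read where they were at the start. The brush I checked only by eye, and it looks undisturbed.
- **Forces:** The highest handle load I read was about 13 N, but I only get a reading at the end of each move.

**Loose ends:** A sideways force of 3 to 5 N showed during the hold and was gone after release; I took it to be friction. The two cameras disagreed by up to about 5 mm along the jig for some points (press face, crossbar, keeper), within the networks' scatter.

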